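# Nest the cups and hold the self-closing drawer open at its red line

### The job

Put the set of three cups together on the worktop: with the little drawer still shut, gently stand the medium blue cup in the large white one and the small orange cup in the blue one, all upright. Then pull the self-closing drawer out by its bar until the red line across the inside of the drawer has just come fully out of its case, and hold it there steadily for at least two seconds so that I can put the set away; finish while still holding the bar, without letting go. Leave the glass, the jam jar and the small box where they are.

Things in the scene. Friction and masses are not known exactly. Their poses are not given: they have to be found in the camera images.
- cup_large: Large white round cup, open at the top, loose. Rim 76 mm across outside (68 mm inside), foot 66 mm across, 60 mm tall; solid bottom, inner floor 20 mm above the underside; wall 4 mm, walls widen straight from foot to rim. Origin at the centre of its underside, z up along its axis. About 110 to 220 g.
- cup_medium: Medium blue round cup, open at the top, loose. Rim 58 mm across outside (50 mm inside), foot 49 mm, 60 mm tall; inner floor 20 mm above the underside; wall 4 mm. Origin at the centre of its underside, z up. Standing in the large cup it rests 20 mm up and its rim stands 20 mm above the large rim, so it can be held from above by its top 15 mm all the way down. About 75 to 155 g.
- cup_small: Small orange round cup, open at the top, loose. Rim 40 mm across outside, foot 33 mm, 56 mm tall. Origin at the centre of its underside, z up. Standing in the medium cup it rests 20 mm up and its rim stands 16 mm above the medium rim. About 40 to 85 g.
- tidy: Fixed light-wood case of a one-drawer unit on the worktop, 170 mm deep (x), 160 mm wide (y), 124 mm tall. Origin at the centre of its underside; its own -x points out of its front, the way the drawer comes out (roughly toward the robot); the front edge of the case is 85 mm from the origin along -x. z up.
- drawer_bar (a point): Centre of the steel pull bar on the drawer's white front, moves with the drawer; 108 mm above the worktop; axes parallel to the case's (its -x is the pulling direction). Round bar 13 mm thick running level along y for 86 mm, 52 mm in front of the drawer front (45 mm free gap behind it), best taken from above with one finger in front of and one behind it. The top edge of the drawer front is 114 mm above the worktop, the case's top 124 mm. Space below the bar is free.
- tidy_drawer (a joint): How far the drawer is pulled out, m: 0 shut, stop at 0.120. An 8 mm wide red line runs up both side walls and across the floor of the drawer, hidden inside the case while it is shut; at 0.085 it has just come fully out, its rear edge level with the front edge of the case. A spring pulls it shut: about 2 N when shut, rising to about 8 N at the red line; it closes itself if let go.
- tumbler: Clear drinking glass, 79 mm across, 90 mm tall, bystander. Origin at the centre of its underside.
- jam_jar: Jam jar with grey lid, 65 mm across, 83 mm tall, bystander. Origin at the centre of its underside.
- matches: Small printed white cardboard box, 37 x 54 mm and about 15 mm high, bystander. Origin about 13 mm below the centre of its underside.
Things that resemble listed ones, but are neither listed nor needed, are in the scene too. Of the things that look like the cup_small, the largest one is meant. What is shaped like the cup_large but turquoise is not meant.

How it is judged:
By the outcome, as a careful person would: the job done as asked, in the order asked, and still so for the second after the job is handed in, while the arm keeps its last pose, push and grip.
It also fails if it takes over 72 s, if anything falls off the work surface, if the arm or the gripper's body presses on something with over 40 N, if the wrist force passes 120 N, or if a joint passes its speed limit or range.

### The arm

A 6-joint arm with a two-finger parallel gripper is mounted at the origin on a cart in front of the work surface, level with it; the furniture and walls round the work are solid. World frame = base frame: x ahead of the robot, y to its left, z up, the work surface at z = 0. Lengths are in m, angles in rad, forces in N, time in s.
With the tool pointing down it reaches from about 0.35 to 0.875 m from the base axis. Payload 4.2 kg.
Tool frame: the origin (TCP) lies midway between the tips of the shut fingers; the grasp point (between the pads) lies 19 mm behind it; z points along the fingers, y is the line along which they close (so a half turn about z gives the same grasp; the last joint's range is limited). The gripper opens to 87 mm and grips with 3 to 60 N. Pads are 19 mm wide; open, the fingers measure 117 mm over their backs; the gripper's body (75 mm by 190 mm) begins 51 mm behind the grasp point.
Start: joints at [-1.043, 0.385, 0.008, 0, -1.194, -0.259], TCP at [0.166, -0.603, 0.196] pointing down, gripper open.
Joint ranges: [-3.14, 3.14], [-1.21, 2.06], [-1.07, 1.41], [-3.16, 2.05], [-2.99, -0.16], [-3.1, 3.1]. Speed limits (rad/s): [2.79, 2.79, 3.14, 3.14, 3.14, 3.14].

### API

Orientations are given as [roll, pitch, yaw] about the fixed x, y, z axes, in that order (R = Rz(yaw) Ry(pitch) Rx(roll)).
In Python, from workcell import robot, jaws, grab_frame, get_calibration gives the robot as it stands. The module is installed in compiled form; this text tells all that it offers. Calls block until the motion is done:
- robot.movep(position, orientation): joint-space move of the TCP to a pose.
- robot.move_linear(position, speed=0.15, rotation=None): straight line of the TCP; rotation=None keeps the orientation; speed is the mean speed in m/s.
- robot.movej(angles): joint-space move.
- jaws.gripper_to(opening, grip_force=None): opening from 0.0 (shut) to 1.0 (fully open); grip_force is the grip in N (None keeps the last); returns when the fingers have stopped.
- robot.wait(seconds).
- robot.ik(position, orientation): joint angles nearest the present ones, or None.
- grab_frame(name): name is "side" or "top" or "wrist"; returns the picture (400x640x3 uint8, blue, green, red); there is no depth.
- get_calibration(name): a dict with "fx", "fy", "cx", "cy" (pixels), "dist_coeffs" ([k1, k2, p1, p2, k3] as OpenCV has them; the pictures are not rectified), "R" (3x3) and "t" (3): a world point X has camera coordinates R X + t; the wrist camera has in their place "mount" (4x4, takes a point from camera to tool coordinates, whose origin is the TCP and whose axes are the flange's). Camera axes: x right, y down, z forward; pixel columns grow to the right and rows downward; lengths in m; the calibration is good to about 2 mm. A picture is of the moment at which its call begins: read the wrist's pose just before it. get_calibration takes no time and is no camera call.
A pose or a line that the arm cannot do raises robot.MotionError and nothing moves.
- robot.hand_in(): hands the job in; it is judged then, once.
Readings, each from a call of its own:
- robot.current_time(): time.
- robot.current_joint_pos(): joint angles.
- robot.current_qd(): joint speeds.
- robot.current_tau(): joint torques, N m.
- robot.current_eef_pos(): TCP position.
- robot.current_tool_rot(): TCP orientation.
- robot.current_ft_force(): force on the tool from outside, world axes, zero at the start.
- robot.current_torque(): the same for the moment, N m.
- robot.current_width(): opening from 0.0 (shut) to 1.0 (fully open).
- robot.current_grasp_force(): force on a finger pad.
Only numpy, scipy, OpenCV 4.12 (cv2) and the standard library are available. Lean on these libraries where they do the work, as an engineer would, in place of code of your own. Each camera call takes 0.05 s, during which the arm holds its last target. There are 200 camera calls.

## Working session

There is one attempt and no reset: what is moved stays moved. The work goes in short steps, each a Python script; the robot and the scene stay as the last script left them, time stands still between calls to the robot, and variables do not carry over. Pictures are saved under pics/ and viewed, at most 10 in all, crops included, and the job is handed in when it is done.

```bash
mkdir -p pics; python3 - <<'E'
from workcell import robot, jaws, grab_frame, get_calibration
import cv2
for n in ("top","side"):
    cv2.imwrite(f"pics/{n}0.png",grab_frame(n))
    c=get_calibration(n); print(n,c)
print(get_calibration("wrist")); print(robot.current_time(),robot.current_tool_rot())
E
```

```text
top {'fx': 447.15146696550556, 'fy': 447.15146696550556, 'cx': 315.92527798575964, 'cy': 202.38760592811798, 'dist_coeffs': array([-0.0505954,  0.       ,  0.       ,  0.       ,  0.       ]), 'R': array([[-6.09582366e-04, -9.99967310e-01,  8.06270559e-03],
       [-9.89846242e-01, -5.42667646e-04, -1.42141209e-01],
       [ 1.42140938e-01, -8.06748560e-03, -9.89813553e-01]]), 't': array([0.03855647, 0.58882566, 1.12346315])}
side {'fx': 373.0457601622296, 'fy': 373.0457601622296, 'cx': 318.8399677341837, 'cy': 201.89613202483812, 'dist_coeffs': array([0.02613096, 0.        , 0.        , 0.        , 0.        ]), 'R': array([[ 0.99753423, -0.06788627, -0.0178019 ],
       [-0.04242822, -0.38128206, -0.92348462],
       [ 0.05590438,  0.92196282, -0.3832222 ]]), 't': array([-0.56151711,  0.13643798,  0.95674238])}
{'fx': 340.40123051716046, 'fy': 340.40123051716046, 'cx': 326.4281912968559, 'cy': 200.5885482848208, 'dist_coeffs': array([-0.05739333,  0.        ,  0.        ,  0.        ,  0.        ]), 'mount': array([[ 1.88653715e-04, -9.59405244e-01, -2.82031102e-01,
         7.75660681e-02],
       [ 9.99999982e-01,  1.78229213e-04,  6.26160346e-05,
         3.15214971e-04],
       [-9.80797058e-06, -2.82031108e-01,  9.59405260e-01,
        -1.89322921e-01],
       [ 0.00000000e+00,  0.00000000e+00,  0.00000000e+00,
         1.00000000e+00]])}
0.1 [ 3.13968979e+00 -8.13829404e-05 -2.87296266e+00]
```

View pics/top0.png

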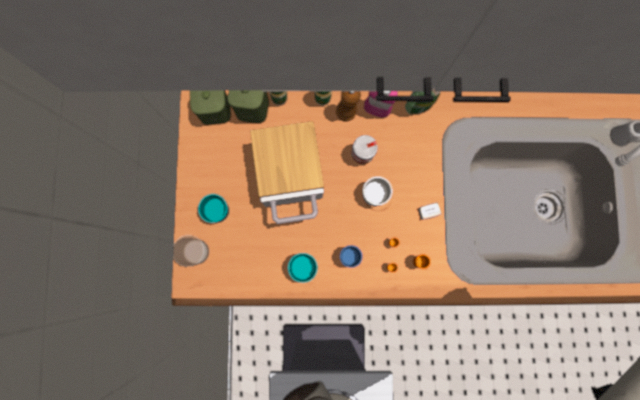

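View pics/side0.png

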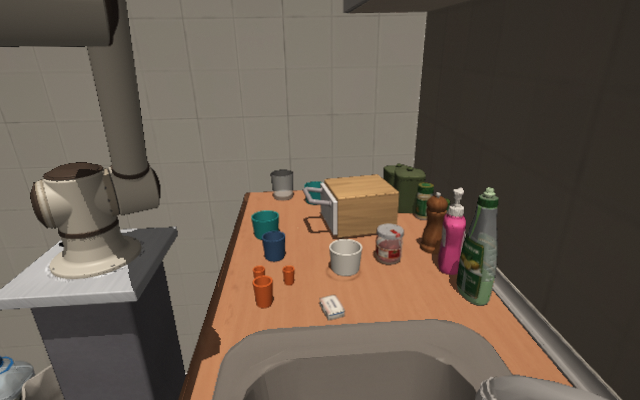

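Candidates (top view):
- **White cup:** (377,192). The turquoise look-alikes at (213,209) and (302,267) are rejected.
- **Blue cup:** (350,257).
- **Orange cups:** (421,262) is the largest, so it's chosen. (392,242) and (391,268) are smaller and rejected.
- **Other things:** bar (294,218), tumbler (194,252), jar (365,150), matches (430,211).

Next I'll measure these and check a close crop.

```bash
cat > h.py <<'E'
from workcell import robot, jaws, grab_frame, get_calibration
import cv2, numpy as np
from scipy.spatial.transform import Rotation as Ro
def ray(n,uv,pose=None):
    c=get_calibration(n); K=np.array([[c['fx'],0,c['cx']],[0,c['fy'],c['cy']],[0,0,1]])
    p=cv2.undistortPoints(np.array(uv,float).reshape(-1,1,2),K,c['dist_coeffs']).reshape(-1,2)
    d=np.c_[p,np.ones(len(p))]
    if n=='wrist':
        M=pose@c['mount']; return M[:3,3],d@M[:3,:3].T
    return -c['R'].T@c['t'], d@c['R']
def plane(n,uv,z,pose=None):
    o,d=ray(n,uv,pose); return o+d*((z-o[2])/d[:,2:])
def tool():
    T=np.eye(4); T[:3,:3]=Ro.from_euler('xyz',robot.current_tool_rot()).as_matrix(); T[:3,3]=robot.current_eef_pos(); return T
def masks(im):
    h=cv2.cvtColor(im,cv2.COLOR_BGR2HSV)
    return dict(blue=cv2.inRange(h,(105,90,20),(125,255,255)),orange=cv2.inRange(h,(2,215,60),(14,255,255)),white=cv2.inRange(h,(0,0,120),(180,45,255)),turq=cv2.inRange(h,(80,100,40),(100,255,255)))
def blobs(m,a=60):
    cs=cv2.findContours(m,cv2.RETR_EXTERNAL,cv2.CHAIN_APPROX_NONE)[0]
    return [c for c in cs if cv2.contourArea(c)>a]
def circ(n,c,z,pose=None):   # circle fit of hull points cast on rim plane
    P=plane(n,cv2.convexHull(c).reshape(-1,2)+0.0,z,pose)[:,:2]
    (x,y),r=cv2.minEnclosingCircle((P*1000).astype(np.float32))
    A=np.c_[2*P,np.ones(len(P))]; s=np.linalg.lstsq(A,(P**2).sum(1),rcond=None)[0]
    return np.round([s[0],s[1],np.sqrt(s[2]+s[0]**2+s[1]**2),r/1000],4)
E
python3 - <<'E'
from h import *
im=cv2.imread('pics/top0.png')
for k,m in masks(im).items():
    for c in blobs(m,30):
        (u,v)=c.reshape(-1,2).mean(0)
        if v<300 and u<440: print(k,int(u),int(v),cv2.contourArea(c),circ('top',c,.06))
print('bar',plane('top',[[272,220],[294,218],[316,214]],.108))
print('case',plane('top',[[252,130],[316,123],[322,188],[259,200]],.124))
a=cv2.resize(im[110:290,180:450],None,fx=2.9,fy=2.9,interpolation=cv2.INTER_CUBIC)
s=cv2.imread('pics/side0.png'); cv2.imwrite('pics/a.png',a[:,:800])
E
```

```text
blue 350 255 273.5 [ 0.4496 -0.0479  0.0249  0.0257]
orange 424 261 60.0 [ 0.4356 -0.2334  0.0149  0.0155]
white 202 251 45.0 [0.4611 0.3407 0.0244 0.0231]
white 429 210 187.0 [ 0.5651 -0.2539  0.0229  0.0262]
white 292 203 1274.5 [0.6036 0.1003 0.0747 0.0818]
white 376 190 611.0 [ 0.6165 -0.1179  0.0372  0.0379]
white 365 146 343.5 [ 0.7326 -0.0892  0.0309  0.032 ]
turq 301 267 596.0 [0.4214 0.0743 0.0354 0.0361]
turq 212 208 600.5 [0.5705 0.3035 0.0368 0.0382]
bar [[0.53581741 0.14639251 0.108     ]
 [0.54075669 0.09268805 0.108     ]
 [0.55061894 0.03890996 0.108     ]]
case [[0.75841666 0.19772495 0.124     ]
 [0.77659231 0.0388982  0.124     ]
 [0.61240125 0.02440768 0.124     ]
 [0.58280464 0.1770834  0.124     ]]
```

View pics/a.png

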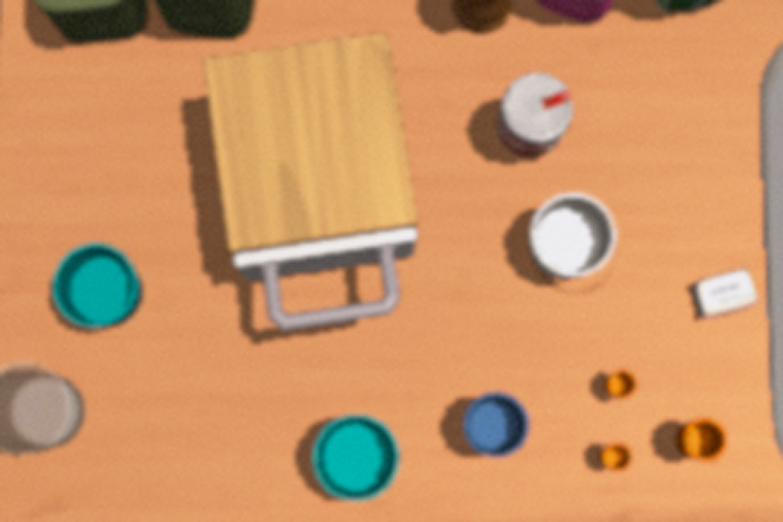

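```bash
python3 - <<'E'
from h import *
for y in np.arange(-3,3.2,.75):
    for p in ([.5,-.13,.2],[.54,.09,.1]):
        q=robot.ik(p,[np.pi,0,y]); print(round(y,2),p,None if q is None else np.round(q,2))
robot.movep([.52,-.12,.25],[np.pi,0,-np.pi+.0])
T=tool(); im=grab_frame('wrist'); np.save('T1.npy',T); cv2.imwrite('pics/w1.png',im)
print(robot.current_time(), T.round(3))
for k,m in masks(im).items():
    for c in blobs(m,200): print(k,c.reshape(-1,2).mean(0).astype(int),cv2.contourArea(c),circ('wrist',c,.06,T),circ('wrist',c,.056,T)[:3])
E
```

```text
-3.0 [0.5, -0.13, 0.2] [ 0.06  0.2  -0.25 -0.   -1.13 -1.49]
-3.0 [0.54, 0.09, 0.1] [ 0.46  0.34 -0.32 -0.   -0.91 -1.89]
-2.25 [0.5, -0.13, 0.2] [ 0.06  0.2  -0.25  0.   -1.13 -0.74]
-2.25 [0.54, 0.09, 0.1] [ 0.46  0.34 -0.32  0.   -0.91 -1.14]
-1.5 [0.5, -0.13, 0.2] [ 0.06  0.2  -0.25  0.   -1.13  0.01]
-1.5 [0.54, 0.09, 0.1] [ 0.46  0.34 -0.32  0.   -0.91 -0.39]
-0.75 [0.5, -0.13, 0.2] [ 0.06  0.2  -0.25  0.   -1.13  0.76]
-0.75 [0.54, 0.09, 0.1] [ 0.46  0.34 -0.32  0.   -0.91  0.36]
0.0 [0.5, -0.13, 0.2] [ 0.06  0.2  -0.25  0.   -1.13  1.51]
0.0 [0.54, 0.09, 0.1] [ 0.46  0.34 -0.32  0.   -0.91  1.11]
0.75 [0.5, -0.13, 0.2] [ 0.06  0.2  -0.25  0.   -1.13  2.26]
0.75 [0.54, 0.09, 0.1] [ 0.46  0.34 -0.32  0.   -0.91  1.86]
1.5 [0.5, -0.13, 0.2] [ 0.06  0.2  -0.25  0.   -1.13  3.01]
1.5 [0.54, 0.09, 0.1] [ 0.46  0.34 -0.32  0.   -0.91  2.61]
2.25 [0.5, -0.13, 0.2] [ 0.06  0.2  -0.25 -0.   -1.13 -2.52]
2.25 [0.54, 0.09, 0.1] [ 0.46  0.34 -0.32  0.   -0.91 -2.92]
3.0 [0.5, -0.13, 0.2] [ 0.06  0.2  -0.25 -0.   -1.13 -1.77]
3.0 [0.54, 0.09, 0.1] [ 0.46  0.34 -0.32 -0.   -0.91 -2.17]
2.3 
[... 220 characters left out ...]
94] 472.5 [ 0.435  -0.2326  0.0155  0.0159] [ 0.4349 -0.2337  0.0156]
white [352 331] 892.5 [ 0.7427 -0.0856  0.032   0.0327] [ 0.7458 -0.0852  0.0323]
white [326 248] 2698.5 [ 0.6154 -0.1199  0.0376  0.038 ] [ 0.6172 -0.1199  0.038 ]
white [470 245] 840.5 [0.6048 0.0509 0.0404 0.0449] [0.6065 0.0528 0.0408]
white [569 236] 674.5 [0.6009 0.1795 0.0389 0.0428] [0.6026 0.1826 0.0393]
white [215 203] 743.0 [ 0.5567 -0.2512  0.0221  0.025 ] [ 0.5579 -0.2526  0.0224]
white [ 73 157] 33378.5 [ 0.5318 -0.4074  0.1577  0.1633] [ 0.5327 -0.4104  0.1594]
turq [628 204] 1155.0 [0.5575 0.2608 0.0358 0.0375] [0.5587 0.2649 0.0362]
turq [499  81] 4212.5 [0.4205 0.0659 0.0403 0.044 ] [0.4203 0.0679 0.0407]
```

View pics/w1.png

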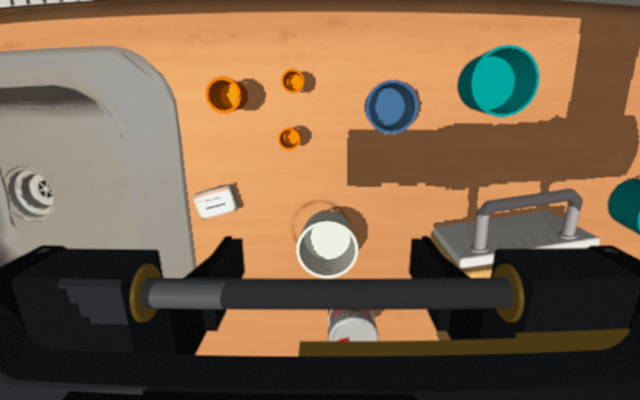

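The picture shows the largest orange cup at (224,95), the two tiny ones at (292,80) and (290,138), blue at (391,106) and white at (327,248). There's a flat ring mark on the table beside the white cup. The choice is confirmed, so I'll grasp blue.

```bash
python3 - <<'E'
from h import *
D=[np.pi,0,-np.pi/2]
robot.movep([.449,-.049,.13],D)
robot.move_linear([.449,-.049,.046],.1)
print(robot.current_ft_force())
jaws.gripper_to(0.0,12)
print('w',robot.current_width()*87,robot.current_grasp_force(),robot.current_ft_force(),robot.current_eef_pos())
robot.move_linear([.449,-.049,.15],.12)
print('w',robot.current_width()*87,robot.current_grasp_force(),robot.current_ft_force())
robot.move_linear([.616,-.119,.15],.15)
T=tool(); np.save('T2.npy',T); cv2.imwrite('pics/w2.png',grab_frame('wrist'))
cv2.imwrite('pics/s2.png',grab_frame('side')); print(robot.current_time(),T[:3,3])
a=cv2.imread('pics/w2.png'); b=cv2.imread('pics/s2.png')[150:350,240:480]
cv2.imwrite('pics/b.png',np.hstack([cv2.resize(a,(480,300)),cv2.resize(b,(320,300))]))
im=a
for k in ('blue','white'):
    for c in blobs(masks(im)[k],300): print(k,c.reshape(-1,2).mean(0).astype(int),cv2.contourArea(c),circ('wrist',c,.164 if k=='blue' else .06,T))
E
```

```text
[-1.03875372 -0.20759053  0.15884414]
w 0.66852924873395 0.0 [ 1.29522212 -0.96814245  1.1183814 ] [ 0.44900835 -0.04900179  0.04599345]
w 0.49597108981644106 0.0 [ 0.28807234 -0.35868882 -0.09798395]
8.55 [ 0.61548892 -0.11883829  0.14999877]
blue [489 254] 2712.0 [ 0.5166 -0.1127  0.0217  0.0257]
white [ 46 234] 327.5 [ 0.8729 -0.0815  0.0118  0.0145]
white [187 232] 2799.5 [ 0.7379 -0.0794  0.0323  0.0338]
white [324 191] 5761.5 [ 0.6165 -0.1206  0.0374  0.038 ]
white [ 19 119] 928.0 [ 0.8733 -0.185   0.0222  0.0228]
white [630  74] 2439.0 [ 0.3511 -0.2246  0.0574  0.057 ]
white [378  23] 1475.5 [ 0.5753 -0.2538  0.0182  0.0224]
```

View pics/b.png

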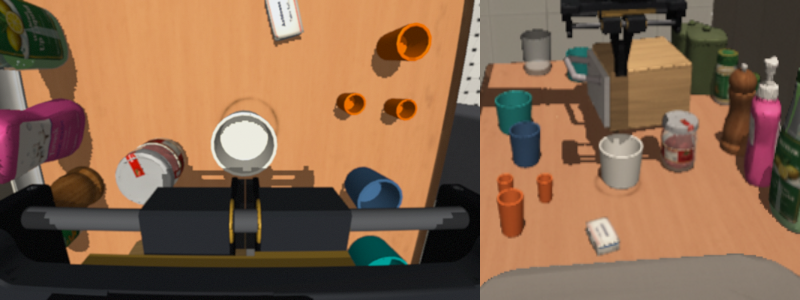

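The gripper closed empty and the blue cup is still upright at wrist (495,252). I'll locate it again from the top view.

```bash
python3 - <<'E'
from h import *
robot.movep([.45,-.25,.25],[np.pi,0,-np.pi/2])
im=grab_frame('top'); cv2.imwrite('pics/t3.png',im)
for k in ('blue','turq'):
    for n in ('pics/top0.png','pics/t3.png'):
        for c in blobs(masks(cv2.imread(n))[k],60): print(n,k,c.reshape(-1,2).mean(0),cv2.boundingRect(c),circ('top',c,.06))
T=tool(); w=grab_frame('wrist'); cv2.imwrite('pics/w3.png',w); np.save('T3.npy',T)
for k in ('blue','orange','turq'):
    for c in blobs(masks(w)[k],100): print(k,cv2.boundingRect(c),circ('wrist',c,.06,T))
jaws.gripper_to(1.0)
print(robot.current_width(),robot.current_time(),robot.current_ft_force())
cv2.imwrite('pics/c.png',np.hstack([cv2.resize(w,(480,300)),cv2.resize(im[200:300,270:370],(300,300),interpolation=cv2.INTER_CUBIC)]))
E
```

```text
pics/top0.png blue [350.67213115 255.80327869] (341, 247, 20, 19) [ 0.4496 -0.0479  0.0249  0.0257]
pics/t3.png blue [350.78333333 256.16666667] (341, 247, 20, 19) [ 0.4497 -0.049   0.0244  0.0249]
pics/top0.png turq [301.675  267.4125] (288, 254, 29, 28) [0.4214 0.0743 0.0354 0.0361]
pics/top0.png turq [212.43037975 208.50632911] (198, 195, 30, 28) [0.5705 0.3035 0.0368 0.0382]
pics/t3.png turq [302.41025641 267.03846154] (289, 254, 28, 27) [0.4219 0.0728 0.0347 0.0351]
pics/t3.png turq [212.43037975 208.53164557] (198, 195, 30, 28) [0.5707 0.3035 0.0367 0.0382]
blue (313, 331, 27, 8) [ 0.4501 -0.0351  0.015   0.0173]
orange (341, 222, 20, 26) [ 0.4229 -0.1724  0.0144  0.0164]
orange (289, 218, 20, 25) [ 0.4812 -0.1778  0.0142  0.0158]
orange (324, 170, 32, 27) [ 0.4352 -0.2348  0.017   0.0188]
0.999196664784695 11.1 [-0.2716705   0.58756395  0.07886512]
```

View pics/c.png

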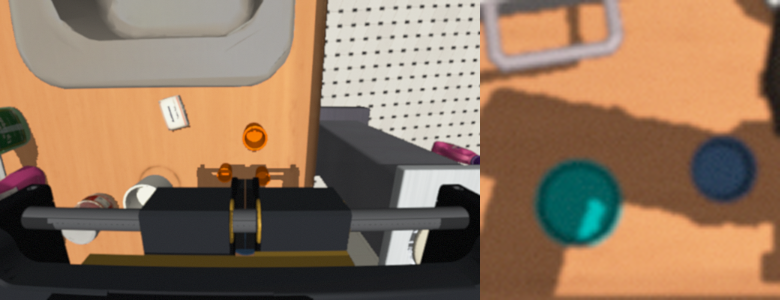

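The blue cup hasn't moved: (350,256) in top in both pictures. So the fingers closed above the rim, which suggests the tips retract when open. I'll measure the tip height against opening in the side view.

```bash
python3 - <<'E'
from h import *
robot.movep([.52,-.2,.12],[np.pi,0,-np.pi/2])
c=get_calibration('side'); 
def pj(X): return cv2.projectPoints(np.array([X],float),cv2.Rodrigues(c['R'])[0],c['t'],np.array([[c['fx'],0,c['cx']],[0,c['fy'],c['cy']],[0,0,1]]),c['dist_coeffs'])[0].ravel()
ims=[]
u,v=map(int,pj([.52,-.2,.12]))
for o in (1.0,.667,.46,0.0):
    jaws.gripper_to(o,5); im=grab_frame('side'); 
    print(o,robot.current_width(),pj([.52,-.2,.12]),pj([.52,-.2,.10]),robot.current_time(),im.shape)
    cr=cv2.resize(im[v-40:v+35,u-50:u+50],(400,300),interpolation=cv2.INTER_NEAREST)
    ims.append(cr)
cv2.imwrite('pics/d.png',np.vstack([np.hstack(ims[:2]),np.hstack(ims[2:])]))
jaws.gripper_to(1.0)
E
```

```text
1.0 1.0010972616346594 [303.34950421 241.32268746] [303.67707848 249.96549285] 12.0333 (400, 640, 3)
0.667 0.6662494423454547 [303.34950421 241.32268746] [303.67707848 249.96549285] 12.8833 (400, 640, 3)
0.46 0.46191507911212226 [303.34950421 241.32268746] [303.67707848 249.96549285] 13.5833 (400, 640, 3)
0.0 0.0046484537259365 [303.34950421 241.32268746] [303.67707848 249.96549285] 14.5667 (400, 640, 3)
```

View pics/d.png

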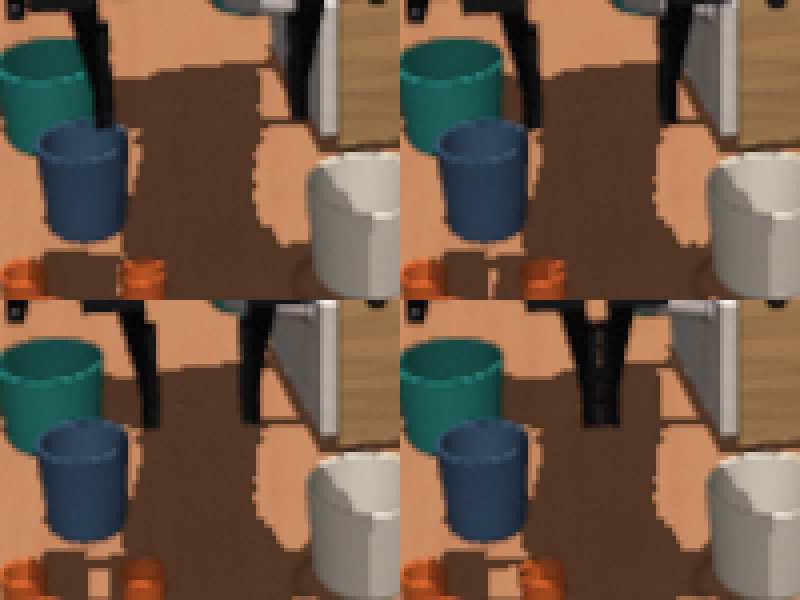

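The tips sit at row ~233 at every opening, while the reported TCP projects to row 241. So the tips are about 19 mm above the reported TCP, with no retraction. I'll check the side calibration against the blue rim and the same script will regrasp lower, guarded by force.

```bash
python3 - <<'E'
from h import *
c=get_calibration('side'); 
print(cv2.projectPoints(np.array([[.449,-.049,.06],[.6165,-.12,.06]]),cv2.Rodrigues(c['R'])[0],c['t'],np.array([[c['fx'],0,c['cx']],[0,c['fy'],c['cy']],[0,0,1]]),c['dist_coeffs'])[0].reshape(-1,2),'expect ~(274,233.5) blue')
D=[np.pi,0,-np.pi/2]
robot.movep([.449,-.049,.10],D)
robot.move_linear([.449,-.049,.05],.1); f0=robot.current_ft_force()
ok=True
for z in (.042,.036,.031,.027):
    robot.move_linear([.449,-.049,z],.06); f=robot.current_ft_force()-f0; print(z,f.round(1))
    if abs(f[2])>4: ok=False; break
if ok:
    jaws.gripper_to(0.0,12)
    print('w',robot.current_width()*87,robot.current_grasp_force(),robot.current_ft_force()-f0)
    if robot.current_width()*87>40:
        robot.move_linear([.449,-.049,.12],.1); robot.wait(.1)
        print('w',robot.current_width()*87,robot.current_grasp_force(),robot.current_ft_force()-f0)
        cv2.imwrite('pics/s4.png',grab_frame('side'))
print(robot.current_time())
E
```

```text
[[273.34323788 234.84905217]
 [345.18813462 245.68967707]] expect ~(274,233.5) blue
0.042 [ 1.4 -0.2  0.2]
0.036 [ 1.5 -0.   0.4]
0.031 [-0.4  0.7 -0. ]
0.027 [ 0.7 -0.4  0.4]
w 57.45007379469974 12.000109838554636 [-1.42174487  0.80611049  1.14801124]
w 57.018117863574716 11.99994315393269 [ 0.36813975  0.10760199 -1.12121784]
20.3417
```

Grasped: width 57 mm, about 115 g. Now I'll carry it over and lower it into the white cup.

```bash
python3 - <<'E'
from h import *
P=[.616,-.120]
robot.move_linear(P+[.12],.15); robot.wait(.1); f0=robot.current_ft_force()
robot.move_linear(P+[.053],.08)
print(robot.current_ft_force()-f0)
for z in np.arange(.051,.042,-.001):
    robot.move_linear(P+[z],.02); robot.wait(.05); f=robot.current_ft_force()-f0; print(round(z,3),f.round(2))
    if f[2]>1.2: break
T=tool(); w=grab_frame('wrist'); s=grab_frame('side')
jaws.gripper_to(.9); print(robot.current_width())
robot.move_linear(P+[.13],.12)
robot.movep([.52,-.19,.22],[np.pi,0,-np.pi/2])
T=tool(); np.save('T5.npy',T); w2=grab_frame('wrist'); t=grab_frame('top'); cv2.imwrite('pics/w5.png',w2)
for c in blobs(masks(t)['blue'],60): print('top',circ('top',c,.08))
for k,z in (('blue',.08),('white',.06),('orange',.056)):
    for c in blobs(masks(w2)[k],150): print(k,cv2.boundingRect(c),circ('wrist',c,z,T))
s2=grab_frame('side')
cv2.imwrite('pics/e.png',np.hstack([cv2.resize(w2,(480,300)),cv2.resize(s2[190:290,290:390],(300,300),interpolation=cv2.INTER_CUBIC)]))
print(robot.current_time())
E
```

```text
[-0.04018928 -0.11007529 -0.5418713 ]
0.051 [1.11 0.72 0.72]
0.05 [ 0.29 -1.11 -0.85]
0.049 [ 0.25 -0.81 -0.53]
0.048 [-0.2  -0.62 -0.27]
0.047 [ 0.23 -0.33  1.07]
0.046 [-2.51  0.5   6.69]
0.8964531242779838
blue (210, 212, 56, 52) [ 0.6124 -0.1274  0.0304  0.0329]
white (250, 324, 15, 31) [0.6016 0.0135 0.0209 0.0246]
white (206, 199, 67, 67) [ 0.6152 -0.1246  0.0382  0.0428]
white (598, 189, 42, 71) [ 0.1673 -0.1396  0.048   0.0523]
white (0, 164, 23, 41) [ 0.8682 -0.1835  0.0207  0.0247]
white (263, 76, 36, 51) [ 0.5648 -0.2661  0.0215  0.0245]
white (491, 0, 149, 183) [ 0.2504 -0.288   0.111   0.1254]
white (47, 0, 411, 63) [ 0.5918 -0.5038  0.2455  0.1957]
orange (400, 185, 25, 25) [ 0.4275 -0.1675  0.0139  0.0155]
orange (346, 180, 22, 26) [ 0.4874 -0.172   0.0131  0.0142]
orange (386, 118, 40, 36) [ 0.4383 -0.2344  0.0194  0.0206]
27.0333
```

View pics/e.png

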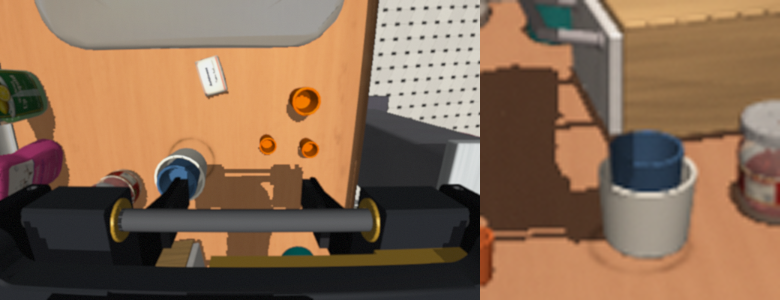

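The blue cup stands upright inside the white one (wrist (240,236), side crop (646,160)). Next is the orange cup.

```bash
python3 - <<'E'
from h import *
D=[np.pi,0,-np.pi/2]; P=[.436,-.234]
robot.movep(P+[.10],D)
f0=robot.current_ft_force()
robot.move_linear(P+[.0255],.09); print((robot.current_ft_force()-f0).round(1))
jaws.gripper_to(0.0,9)
w=robot.current_width()*87; print('w',w,robot.current_grasp_force())
if w>30:
    robot.move_linear(P+[.14],.12); robot.wait(.1)
    print('w',robot.current_width()*87,robot.current_ft_force()-f0)
    T=tool(); im=grab_frame('wrist'); t=grab_frame('top')
    cv2.imwrite('pics/w6.png',im); cv2.imwrite('pics/t6.png',t); np.save('T6.npy',T)
    for c in blobs(masks(t)['blue'],60): print('top blue',circ('top',c,.08))
    for c in blobs(masks(im)['blue'],150): print('w blue',cv2.boundingRect(c),circ('wrist',c,.08,T))
    for c in blobs(masks(t)['white'],300): print('top white',cv2.boundingRect(c),circ('top',c,.06))
print(robot.current_time())
E
```

```text
[-1.   0.4 -0.6]
w 39.41163635832209 9.000065169821028
w 38.773864146012436 [-0.13739178 -0.31012864 -1.09974233]
top blue [ 0.6155 -0.1185  0.0272  0.0281]
w blue (92, 307, 29, 47) [ 0.6236 -0.119   0.0211  0.0247]
top white (226, 306, 135, 94) [0.2338 0.0983 0.1822 0.1989]
top white (355, 213, 285, 187) [ 0.3063 -0.4206  0.3763  0.4217]
top white (260, 188, 64, 36) [0.6004 0.0987 0.0736 0.0818]
top white (363, 177, 29, 29) [ 0.6166 -0.1179  0.0373  0.0381]
top white (353, 136, 24, 24) [ 0.7325 -0.089   0.031   0.0322]
top white (425, 118, 215, 166) [ 0.5878 -0.5487  0.3111  0.3633]
30.725
```

```bash
python3 - <<'E'
from h import *
P=[.616,-.1192]
robot.move_linear(P+[.14],.15); robot.wait(.1); f0=robot.current_ft_force()
robot.move_linear(P+[.072],.08); robot.wait(.05); print((robot.current_ft_force()-f0).round(2))
for z in np.arange(.070,.060,-.001):
    robot.move_linear(P+[z],.02); robot.wait(.05); f=robot.current_ft_force()-f0; print(round(z,4),f[2].round(2),end=' ')
    if f[2]>1.2: break
jaws.gripper_to(.7); print(robot.current_width())
robot.move_linear(P+[.16],.12)
robot.movep([.52,.07,.23],[np.pi,0,-np.pi/2+.11])
jaws.gripper_to(.5)
T=tool(); np.save('T7.npy',T); w=grab_frame('wrist'); t=grab_frame('top'); s=grab_frame('side'); cv2.imwrite('pics/w7.png',w);cv2.imwrite('pics/s7.png',s)
cv2.imwrite('pics/t7.png',t)
cv2.imwrite('pics/f.png',np.hstack([cv2.resize(w,(500,312)),cv2.resize(s[180:280,290:386],(300,312),interpolation=cv2.INTER_CUBIC)]))
print(robot.current_time())
E
```

```text
[ 0.79 -0.77 -2.1 ]
0.07 -1.92 0.069 -1.2 0.068 -1.02 0.067 -1.09 0.066 0.05 0.065 0.98 0.064 6.49 0.6991057745884487
38.8833
```

View pics/f.png

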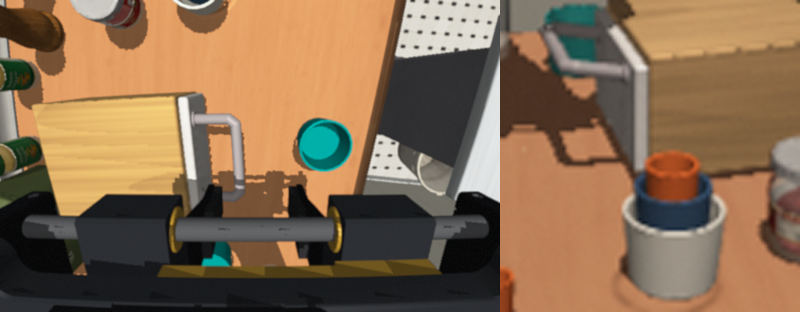

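The set is nested upright (side crop (672,190)). The bar is at wrist (304,156)–(304,243) full-res, so I'll measure it by scanlines.

```bash
python3 - <<'E'
from h import *
T=np.load('T7.npy'); im=cv2.imread('pics/w7.png'); h=cv2.cvtColor(im,cv2.COLOR_BGR2HSV).astype(int)
pts=[]
for r in range(165,236,5):
    cs=np.where((h[r,285:325,1]<70)&(h[r,285:325,2]>70))[0]+285
    if len(cs)>5: pts.append((cs.mean(),r)); print(r,cs.min(),cs.max(),end='; ')
P=plane('wrist',np.array(pts),.108,T)[:,:2]
vx,vy,x,y=cv2.fitLine(P.astype(np.float32),cv2.DIST_HUBER,0,.01,.01).ravel()
print('\nyaw wrist',np.arctan(-vx/vy),P[0],P[-1],x,y)
t=cv2.imread('pics/top0.png'); ht=cv2.cvtColor(t,cv2.COLOR_BGR2HSV).astype(int); pts=[]
for u in range(277,314,3):
    rs=np.where((ht[208:228,u,1]<75)&(ht[208:228,u,2]>70))[0]+208
    if len(rs)>2: pts.append((u,rs.mean())); print(u,rs.min(),rs.max(),end='; ')
P=plane('top',np.array(pts),.108)[:,:2]
vx,vy,x,y=cv2.fitLine(P.astype(np.float32),cv2.DIST_HUBER,0,.01,.01).ravel()
print('\nyaw top',np.arctan(-vx/vy),P[0],P[-1],x,y)
E
```

```text
165 295 308; 170 295 308; 175 296 309; 180 297 309; 185 297 309; 190 297 310; 195 298 310; 200 298 310; 205 298 310; 210 299 311; 215 299 311; 220 299 311; 225 299 312; 230 300 312; 235 300 312; 
yaw wrist 0.15091142 [0.54496472 0.05262897] [0.53434535 0.1215036 ] 0.5390422 0.089384556
277 217 223; 280 218 223; 283 218 222; 286 218 222; 289 217 222; 292 217 221; 295 216 221; 298 216 220; 301 215 220; 304 215 219; 307 214 218; 310 214 218; 313 208 217; 
yaw top 0.14197786 [0.53582471 0.13417833] [0.55431384 0.04625445] 0.53866625 0.099750645
```

```bash
python3 - <<'E'
from h import *
B=np.array([.5393,.0927,.073]); d=-np.array([np.cos(.14),np.sin(.14),0])
jaws.gripper_to(.4)
robot.movep(B+[0,0,.09],[np.pi,0,-np.pi/2+.14])
f0=robot.current_ft_force()
robot.move_linear(B+[0,0,.03],.1); print((robot.current_ft_force()-f0).round(1))
robot.move_linear(B,.06); f=robot.current_ft_force()-f0; print(f.round(1))
if abs(f[2])<5:
    jaws.gripper_to(0,30); print('w',robot.current_width()*87,robot.current_grasp_force(),(robot.current_ft_force()-f0).round(1))
    if robot.current_width()*87>9:
        for s in (.003,.006,.02,.05,.08):
            robot.move_linear(B+d*s,.05); print(s,((robot.current_ft_force()-f0)).round(1),robot.current_width()*87)
        w=grab_frame('wrist'); t=grab_frame('top'); s=grab_frame('side')
        for n,i in zip('wts',(w,t,s)): cv2.imwrite(f'pics/{n}8.png',i)
        np.save('T8.npy',tool())
        cv2.imwrite('pics/g.png',np.hstack([cv2.resize(w,(480,300)),cv2.resize(t[130:280,230:380],(300,300),interpolation=cv2.INTER_CUBIC)]))
print(robot.current_time(),robot.current_eef_pos())
E
```

```text
[-0.3  0.9 -0.9]
[-0.4  1.2 -0.7]
w 12.032071350190048 29.989034235477448 [-1.9  1.1  1.5]
0.003 [ 1.5  0.6 -0.2] 11.664712510550313
0.006 [ 2.9 -0.2 -1. ] 12.214967569414018
0.02 [ 3.4 -1.6  0.3] 12.262251473524378
0.05 [ 5.  -3.8 -0.5] 11.758213593668955
0.08 [ 7.8 -5.6 -4.2] 11.916785881333581
44.3 [0.4616416  0.08098586 0.07322541]
```

View pics/g.png

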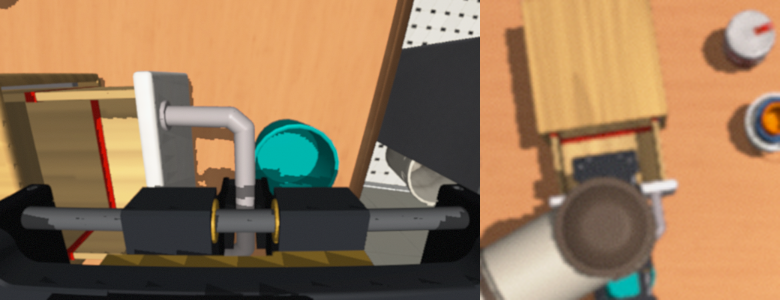

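The drawer is out near the line: the red strip shows in wrist at about (130,220) full-res and in top at about (290,197). I've used all my picture views, so the rest is numeric.

```bash
python3 - <<'E'
from h import *
T=np.load('T8.npy'); w=cv2.imread('pics/w8.png'); t=cv2.imread('pics/t8.png')
d=-np.array([np.cos(.14),np.sin(.14)])
def red(im):
    h=cv2.cvtColor(im,cv2.COLOR_BGR2HSV); return cv2.inRange(h,(0,150,60),(6,255,255))|cv2.inRange(h,(172,150,60),(180,255,255))
for n,im in (('w',w),('t',t)):
    for c in blobs(red(im),2):
        r=cv2.boundingRect(c); 
        if n=='w' or r[1]<205: print(n,r,cv2.contourArea(c))
# bar in wrist
h=cv2.cvtColor(w,cv2.COLOR_BGR2HSV).astype(int)
pts=[]
for r in range(175,232,5):
    cs=np.where((h[r,300:350,1]<70)&(h[r,300:350,2]>70))[0]+300
    if len(cs)>8: pts.append((cs.mean(),r)); print(r,cs.min(),cs.max(),end='; ')
P=plane('wrist',np.array(pts),.108,T)[:,:2]
x,y=P.mean(0); print('\nbar',P[0],P[-1],'dist',(np.array([x,y])-[.539,.0894])@d, 'tcp', (T[:2,3]-[.539,.0894])@d)
# case front edge & red in top: columns, print saturations/hue profile
for u in (280,290,300): print(u,[tuple(t[r,u]) for r in range(186,206)])
print(h[129,0:70:2].tolist())
E
```

```text
w (90, 308, 34, 39) 313.5
w (121, 134, 34, 144) 1135.5
w (33, 122, 16, 15) 156.5
t (270, 193, 45, 8) 43.5
t (368, 143, 6, 3) 6.5
175 309 338; 180 312 345; 185 312 338; 190 313 340; 195 313 340; 200 313 339; 205 313 339; 210 313 339; 215 313 339; 220 314 339; 225 314 339; 230 313 340; 
bar [0.46899278 0.03751444] [0.46378973 0.06429761] dist 0.0776806817689275 tcp 0.07777566079804675
280 [(np.uint8(99), np.uint8(161), np.uint8(210)), (np.uint8(96), np.uint8(157), np.uint8(208)), (np.uint8(96), np.uint8(157), np.uint8(209)), (np.uint8(99), np.uint8(159), np.uint8(212)), (np.uint8(98), np.uint8(161), np.uint8(211)), (np.uint8(99), np.uint8(161), np.uint8(210)), (np.uint8(91), np.uint8(147), np.uint8(196)), (np.uint8(76), np.uint8(125), np.uint8(164)), (np.uint8(66), np.uint8(101), np.uint8(129)), (np.uint8(61), np.uint8(91), np.uint8(116)), (np.uint8(61), np.uint8(91), np.uint8(119)), (np.uint8(54), np.uint8(79), np.uint8(120)), (np.uint8(32), np.uint8(49), np.uint8(144)), (np.uint8(18), np.uint8(38), np.uint8(178)), (np.uint8(61), np.uint8(96), np.uint8(197)), (np.uint8(99), np.uint8(1
[... 1922 characters left out ...]
(229)), (np.uint8(123), np.uint8(186), np.uint8(229)), (np.uint8(109), np.uint8(167), np.uint8(210)), (np.uint8(81), np.uint8(113), np.uint8(144))]
[[18, 133, 100], [18, 132, 85], [18, 116, 103], [18, 121, 114], [19, 117, 116], [18, 118, 115], [18, 120, 115], [18, 119, 114], [18, 119, 114], [19, 125, 112], [18, 123, 112], [19, 121, 114], [19, 118, 112], [18, 122, 115], [18, 119, 114], [19, 116, 114], [15, 137, 112], [3, 210, 107], [2, 240, 105], [2, 231, 106], [0, 228, 105], [0, 228, 105], [1, 253, 126], [3, 223, 186], [17, 126, 203], [19, 120, 224], [19, 118, 223], [19, 121, 223], [19, 120, 223], [19, 121, 222], [19, 121, 222], [19, 119, 223], [19, 120, 223], [19, 120, 224], [19, 120, 223]]
```

```bash
python3 - <<'E'
from h import *
B=np.array([.5393,.0927,.073]); d=-np.array([np.cos(.14),np.sin(.14),0])
robot.move_linear(B+d*.089,.04); robot.wait(.2)
T=tool(); w=grab_frame('wrist'); t=grab_frame('top'); cv2.imwrite('pics/w9.png',w); cv2.imwrite('pics/t9.png',t); np.save('T9.npy',T)
print('tcp travel',(T[:3,3]-B)@d,robot.current_time(),robot.current_ft_force().round(1),robot.current_width()*87)
def red(im):
    h=cv2.cvtColor(im,cv2.COLOR_BGR2HSV); return cv2.inRange(h,(0,150,60),(6,255,255))|cv2.inRange(h,(172,150,60),(180,255,255))
m=red(w); R=[]
for r in range(160,260,12):
    cs=np.where(m[r,100:190])[0]+100
    if len(cs): R.append((cs.min(),cs.max(),r)); 
print('w red rows',R)
mt=red(t); Q=[]
for u in range(272,312,4):
    rs=np.where(mt[180:215,u])[0]+180
    if len(rs): Q.append((u,rs.min(),rs.max()))
print('t red',Q)
# case top front edge in top picture: brightness drop
E_=[]
for u in range(270,316,4):
    g=t[180:200,u,2].astype(float); E_.append((u,180.5+np.argmin(np.diff(g))))
ce=plane('top',np.array(E_),.124)@d; print('case edge along d',ce.round(4))
R=np.array(R,float); Q=np.array(Q,float)
for z in (.02,.03,.04,.05,.06,.07):
    print(z,'wrist rear/front',[np.median(plane('wrist',R[:,[i,2]],z,T)@d).round(4) for i in (0,1)],'top rear/front',[np.median(plane('top',Q[:,[0,i]],z)@d).round(4) for i in (1,2)])
E
```

```text
tcp travel 0.087399524823272 44.975 [ 8.6 -7.7 -1.7] 11.829976644648758
w red rows [(np.int64(125), np.int64(134), 160), (np.int64(127), np.int64(136), 172), (np.int64(129), np.int64(137), 184), (np.int64(132), np.int64(139), 196), (np.int64(134), np.int64(142), 208), (np.int64(136), np.int64(144), 220), (np.int64(138), np.int64(146), 232), (np.int64(140), np.int64(148), 244), (np.int64(143), np.int64(150), 256)]
t red [(272, np.int64(203), np.int64(204)), (276, np.int64(203), np.int64(203)), (280, np.int64(202), np.int64(203)), (284, np.int64(201), np.int64(202)), (288, np.int64(201), np.int64(201)), (292, np.int64(200), np.int64(201)), (296, np.int64(200), np.int64(200)), (300, np.int64(199), np.int64(200)), (304, np.int64(198), np.int64(199)), (308, np.int64(197), np.int64(198))]
case edge along d [-0.6115 -0.6126 -0.6112 -0.6123 -0.6134 -0.6121 -0.6107 -0.6118 -0.6129
 -0.6115 -0.6126 -0.6113]
0.02 wrist rear/front [np.float64(-0.6064), np.float64(-0.6)] top rear/front [np.float64(-0.6063), np.float64(-0.6045)]
0.03 wrist rear/front [np.float64(-0.6003), np.float64(-0.5942)] top rear/front [np.float64(-0.6047), np.float64(-0.603)]
0.04 wrist rear/front [np.float64(-0.5943), np.float64(-0.5884)] top rear/front [np.float64(-0.6032), np.float64(-0.6015)]
0.05 wrist rear/front [np.float64(-0.5882), np.float64(-0.5826)] top rear/front [np.float64(-0.6017), np.float64(-0.5999)]
0.06 wrist rear/front [np.float64(-0.5821), np.float64(-0.5768)] top rear/front [np.float64(-0.6001), np.float64(-0.5984)]
0.07 wrist rear/front [np.float64(-0.5761), np.float64(-0.571)] top rear/front [np.float64(-0.5986), np.float64(-0.5969)]
```

The line's rear edge is about 2 mm clear of the case edge, which fits a travel of about 87 mm. I'll hold here, check the set and bystanders, and hand in.

```bash
python3 - <<'E'
from h import *
robot.wait(2.8)
t=grab_frame('top'); o=cv2.imread('pics/top0.png')
for x0,y0,x1,y1,n in ((345,130,390,170,'jar'),(415,200,445,222,'matches'),(178,235,212,270,'glass')):
    print(n,cv2.absdiff(t,o)[y0:y1,x0:x1].mean())
for k,z in (('white',.06),('orange',.096)):
    for c in blobs(masks(t)[k],15):
        r=circ('top',c,z)
        if abs(r[0]-.616)<.02 and abs(r[1]+.119)<.02: print(k,r)
B=np.array([.5393,.0927,.073]); d=-np.array([np.cos(.14),np.sin(.14),0])
print((robot.current_eef_pos()-B)@d,robot.current_width()*87,robot.current_grasp_force(),robot.current_time())
print(robot.hand_in())
E
```

```text
jar 2.8514814814814815
matches 2.7040404040404042
glass 5.822689075630252
white [ 0.6166 -0.1179  0.0372  0.0379]
orange [ 0.615  -0.1174  0.0188  0.0196]
0.0873922219570637 12.281683086559626 29.984756112098694 47.825
the job is handed in; nothing more can be done
None
```

The job is handed in: the three cups stand nested upright, and the drawer was held steady for over two seconds with the red line about 2 mm clear of the case, bar still gripped; the glass, jar and box were left alone, and it took about 48 s.

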